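Show the lint filter's mesh side to the phone camera

TASK

Take the washing machine's lint filter off the drying rack and hold it in the air about 13 cm in front of the front camera at the top of the leaning phone, centred before that camera, with its mesh side (now face down) square to the phone, its length along the phone's length and its pull tab towards the phone's top end. Finish while still holding it there, quite still, for the remote technician to see; leave everything else, the phone included, where it is.

Things in the scene. Friction and masses are not known exactly. Their poses are not given: they have to be found in the camera images.
- filter_center (a point): lint filter: flat white rigid cartridge, 84 long x 42 wide x 14 mm thick, about 60 g, lying flat, mesh face down, on the rack's ribs, with a flat pull tab (20 wide, 18 long, 5 mm thick) at one end. Point: centre of the cartridge without the tab, half-way up; it balances near here. Axes: x along its length to the tab end, y across its width, z out of its plain (now upper) face; mesh face at z = -7 mm
- filter_tab (a point): outer end of the filter's pull tab, 59 mm from filter_center along the filter's x
- lens (a point): front camera of the phone, a small dot on the middle line of the screen face, 9 mm from the phone's top end. Axes: z straight out of the screen (the way the camera looks, up and leaning towards the robot, 13 to 27 degrees off vertical), x along the phone's length towards its top end (the high end, away from the robot), y across the phone
- stand: fixed stand of the phone, on the right of the work surface: round foot 110 mm across, origin at the centre of its underside. The phone (150 long x 72 wide x 8 mm thick) leans on it; its middle is about 120 mm above the work surface. The phone turns on the stand by a stiff hinge: do not push it
- rack: grey moulded drying rack, fixed, 330 long (its y) x 120 mm wide (its x); origin at the centre of its underside. Floor 6 mm thick; two ribs along y, 6 mm wide, at x = -27 and +27 mm, tops 26 mm above the work surface. Filter, brush and cup lie on the ribs in any order, 105 mm apart along y, with 20 mm of free air beneath them. End walls 14 mm high
- brush_center (a point): block brush with a wooden back, 95 x 40 x 32 mm high, on the rack beside the filter; its centre. Leave it alone
- cup_center (a point): grey round collapsed measuring cup, 72 mm across, 22 mm high, with a flat tab handle reaching 63 mm from its centre, on the rack; its centre. Leave it alone
- dispenser_center (a point): white push dispenser, 68 mm across, 177 mm high, at the back; point on its axis 70 mm up. Leave it alone
- jar_center (a point): sealed glass jar, 76 mm across, 110 mm high, at the back; its centre. Leave it alone
- peg_strip_center (a point): plastic strip with five pegs and a steel spring clip, 180 mm long, lying at the back; point on its axis 10 mm up. Leave it alone
- tub_center (a point): open white tub, 90 mm across, 80 mm high, at the back right; its centre. Leave it alone

How it is judged:
By the outcome, as a careful person would: the job done as asked, in the order asked, and still so for the second after the job is handed in, while the arm keeps its last pose, push and grip.
It also fails if it takes over 38 s, if anything falls off the work surface, if the arm or the gripper's body presses on something with over 40 N, if the wrist force passes 120 N, or if a joint passes its speed limit or range.

ROBOT

A 6-joint arm with a two-finger parallel gripper is mounted at the origin on the work surface. World frame = base frame: x ahead of the robot, y to its left, z up, the work surface at z = 0. Lengths are in m, angles in degrees, forces in N, time in s.
With the tool pointing down it reaches from about 0.3 to 0.85 m from the base axis. Payload 5.4 kg.
Tool frame: the origin (TCP) lies at the very end of the fingers, on their centre line; the grasp point (between the pads) lies 19 mm behind it (r.hold_point_z is the distance from the TCP to the grasp point, in m); z points along the fingers, y is the line along which they close (so a half turn about z gives the same grasp; the last joint's range is limited). The gripper opens to 85 mm and grips with 20 to 120 N. Pads are 22 mm wide; open, the fingers measure 114 mm over their backs; the gripper's body (76 mm by 85 mm) begins 54 mm behind the grasp point. The pads swing forward as they close: fully open they stand 13 mm farther back than shut.
Start: joints at [59.009, 9.076, 91.501, -0, 79.423, -12.038], TCP at [0.187, 0.544, 0.231] pointing down, gripper open.
Joint ranges: [-166.64, 166.64], [-54.1, 131.32], [10.49, 154.53], [-73.88, 253.88], [9.74, 151.15], [-171.62, 171.62]. Speed limits (degrees/s): [147.25, 147.25, 180, 180, 180, 180].

INTERFACE

Orientations are given as [roll, pitch, yaw] about the fixed x, y, z axes, in that order (R = Rz(yaw) Ry(pitch) Rx(roll)).
In Python, from bench import r gives the robot as it stands.
- The arm moves only by the tool arm_command, never from a script. Its argument "motion" is text: rows parted by semicolons, each of 7 numbers parted by spaces: the closure, from 0 (fully open) to 1 (shut), then the shift along the world's x, y, z in units of 40 mm (1.0 is 40 mm), then the turn, a rotation vector about the world's x, y, z in units of 6 degrees (1.0 is 6 degrees). A call has 1 to 5 rows; each row shifts and turns the commanded pose from where the row before left it; what a row does not reach is not made up. A row lasts 1/12 s, in which the tool goes at most 41.7 mm and 7.16 degrees, less where a joint would pass 70% of its speed; a pose out of reach is approached as far as the arm can. A call is refused whole if a number of a shift passes 1 or a number of a turn 1, either way. A call with a gripper value outside its range is refused whole. The fingers move at their own pace and stop on an object; the grip force is fixed at half the most. Time passes only in rows, so rows that do not move let the fingers close. It gives the time, the measured TCP pose, the force, the opening and the grip force at its end, in the units of the state.
- r.get_obs(): the state, without advancing time (a new reading comes with each control period).
- r.grab_frame(name): name is "scene" or "top"; returns the picture (400x640x3 uint8, red, green, blue); there is no depth.
- r.calibration(name): a dict with "K" (3x3 intrinsics, pixels), "world_from_camera" (4x4, takes a point from camera to world coordinates). Camera axes: x right, y up, looking along -z (the intrinsics and any distortion apply to the point x, -y, -z); pixel columns grow to the right and rows downward; lengths in m; the calibration is good to about 2 mm. A picture is of the moment at which its call begins. calibration takes no time and is no camera call.
- r.hand_in(): hands the job in; it is judged then, once.
Trained networks look in the newest picture that a camera, given by its name, has taken for a name from the list of things; names that differ only in an ending like _2 or _b are one class to them, and where a whole thing is asked for, a point or a joint stands for the part that bears it (a point fixed in the world has none). Each returns a list of dicts, best first, with "score" (0 to 1); they miss things now and then, are a little off and sometimes report something else, mostly with a low value. They report only what shows in the picture. A call takes as long as a camera call.
- r.silhouettes(target, camera): "mask" (400x640 bool, what is visible of it) and "rect" ([left, top, right, bottom] in pixels, round what is visible of it).
- r.tip_of(target, camera): "xy" ([column, row] in pixels: a listed point, or the origin of a listed thing).
The state is a dict: "time": time; "joints": joint angles; "joint_velocities": joint speeds; "tau": joint torques, N m; "ee_pos": TCP position; "tool_rot": TCP orientation; "wrist_force": force on the tool from outside, world axes, zero at the start; "moment": the same for the moment, N m; "opening": finger opening in m; "grasp_force": force on a finger pad.
Only numpy, scipy, OpenCV 4.12 (cv2) and the standard library are available. Lean on these libraries where they do the work, as an engineer would, in place of code of your own. Each camera call takes 0.05 s, during which the arm holds its last target. There are 200 camera calls.

## Working session

There is one attempt and no reset: what is moved stays moved. The work goes in short steps, Python scripts to look and compute and a tool call to move; the robot and the scene stay as the last step left them, time stands still between calls to the robot, and variables do not carry over. Pictures are saved under pics/ and viewed, at most 10 in all, crops included, and the job is handed in when it is done.

Besides the shell and the picture viewer there is one more tool, called after ">>>" by a JSON object that holds its "op" and its "data", one argument or row to a line. arm_command: Moves the arm, as the interface text tells. Its arguments: {"type":"object","properties":{"motion":{"type":"string"}},"required":["motion"]}

```bash
ls; mkdir -p pics; python3 - <<'E'
from bench import r
import cv2
for c in("scene","top"):
    cv2.imwrite(f"pics/{c}0.png",r.grab_frame(c)[:,:,::-1]); k=r.calibration(c); print(c,k["K"].round(1).tolist(),k["world_from_camera"].round(3).tolist(),[x for x in k if x not in("K","world_from_camera")])
    for t in("filter_center","filter_tab","lens","stand","rack","brush_center","cup_center"):
        print(t,[(d["xy"],round(d["score"],2)) for d in r.tip_of(t,c)][:3])
E
```

```text
pics
scene [[484.9, 0.0, 329.1], [0.0, 484.9, 197.5], [0.0, 0.0, 1.0]] [[0.697, -0.54, 0.473, 1.195], [0.717, 0.508, -0.477, -0.629], [0.017, 0.671, 0.741, 1.009], [0.0, 0.0, 0.0, 1.0]] []
filter_center [([380.7, 130.5], 0.55)]
filter_tab [([395.1, 144.4], 0.72)]
lens [([297.9, 237.1], 0.9)]
stand [([298.0, 256.7], 0.6)]
rack [([360.3, 159.3], 0.71), ([298.7, 258.3], 0.19)]
brush_center [([359.1, 150.4], 0.68), ([431.7, 169.7], 0.55)]
cup_center [([336.4, 167.8], 0.95)]
top [[418.9, 0.0, 319.0], [0.0, 418.9, 192.7], [0.0, 0.0, 1.0]] [[0.007, 0.99, -0.142, 0.445], [-1.0, 0.009, 0.008, -0.07], [0.009, 0.142, 0.99, 1.297], [0.0, 0.0, 0.0, 1.0]] []
filter_center [([194.4, 237.0], 0.78)]
filter_tab []
lens [([368.5, 162.8], 0.67)]
stand [([351.6, 187.0], 0.89)]
rack [([233.0, 234.5], 0.8)]
brush_center [([226.7, 231.7], 0.84)]
cup_center [([264.7, 229.9], 0.75)]
```

```bash
cat > h.py <<'E'
import numpy as np,cv2
from bench import r
from scipy.spatial.transform import Rotation as R
C={c:r.calibration(c) for c in("scene","top")}
def proj(c,P):
    T=np.linalg.inv(C[c]["world_from_camera"]); p=np.atleast_2d(P)@T[:3,:3].T+T[:3,3]; p=p*[1,-1,-1]
    q=p@np.array(C[c]["K"]).T; return q[:,:2]/q[:,2:]
def ray(c,uv):
    K=np.array(C[c]["K"]);T=np.array(C[c]["world_from_camera"]); d=np.linalg.solve(K,[*uv,1])*[1,-1,-1]
    d=T[:3,:3]@d; return T[:3,3],d/np.linalg.norm(d)
def onz(c,uv,z):
    o,d=ray(c,uv); return o+d*(z-o[2])/d[2]
def tri(a,b):
    (o,d),(p,e)=ray("scene",a),ray("top",b); s=np.linalg.lstsq(np.c_[d,-e],p-o,rcond=None)[0]
    x,y=o+d*s[0],p+e*s[1]; return (x+y)/2,np.linalg.norm(x-y)
E
python3 - <<'E'
from h import *
print("filt",onz("scene",(380.7,130.5),.033),onz("top",(194.4,237),.033))
print("tab",onz("scene",(395.1,144.4),.033))
print("lens",tri((297.9,237.1),(368.5,162.8)))
print("stand",onz("scene",(298,256.7),0),onz("top",(351.6,187),0))
print("rack",onz("scene",(360.3,159.3),0),onz("top",(233,234.5),0))
a=cv2.imread("pics/scene0.png")[90:290,240:460]; b=cv2.imread("pics/top0.png")[130:290,160:400]
cv2.imwrite("pics/a.png",cv2.resize(a,None,fx=3,fy=3,interpolation=2)[:600]);cv2.imwrite("pics/b.png",cv2.resize(b,None,fx=3.3,fy=3.3,interpolation=2))
E
```

```text
filt [0.48059429 0.31190161 0.033     ] [0.48984292 0.29231775 0.033     ]
tab [0.55375748 0.29526953 0.033     ]
lens (array([ 0.6928192 , -0.21585183,  0.16339287]), np.float64(0.0012813500548075642))
stand [ 0.6420321  -0.17774798  0.        ] [ 0.65088535 -0.18245392  0.        ]
rack [0.50408865 0.19759133 0.        ] [0.49957683 0.18359726 0.        ]
```

View pics/a.png

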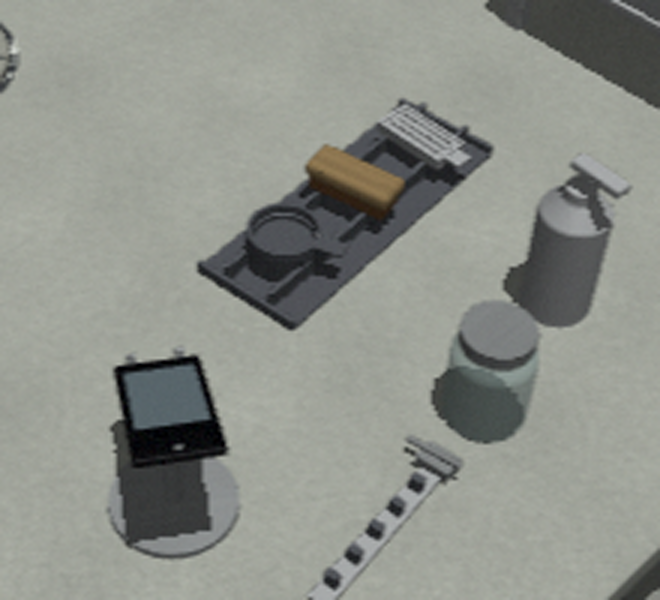

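View pics/b.png

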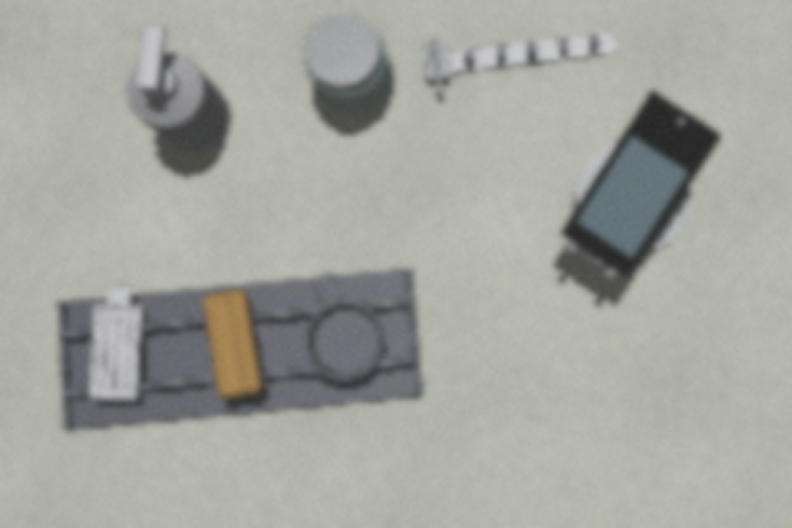

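View pics/scene0.png

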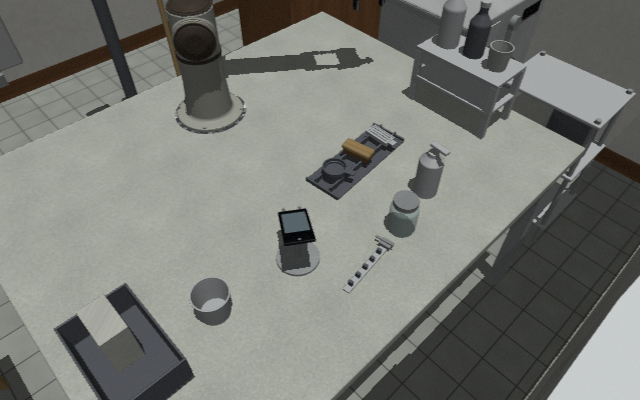

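The pictures show the filter at the left end of the rack in the top view, at about (195,237), with its tab towards +x. The brush is in the middle and the cup to the right. The phone is at about (351,187) and its top end points away and to the right. No flip is needed: the filter takes the phone's orientation. Next I fit both poses from the silhouettes.

```bash
cat >> h.py <<'E'
from scipy.optimize import minimize
import itertools
def box(lo,hi): return np.array(list(itertools.product(*zip(lo,hi))))
def sil(t):
    out={}
    for c in("scene","top"):
        r.grab_frame(c); s=r.silhouettes(t,c)
        if s: out[c]=s[0]["mask"]; print(t,c,round(s[0]["score"],2),int(s[0]["mask"].sum()),s[0]["rect"])
    return out
def draw(c,parts,T):
    m=np.zeros((400,640),np.uint8)
    o,u=T
    for b in parts:
        p=proj(c,b@u.T+o); h=cv2.convexHull((p*16).astype(np.float32)+8*0).round().astype(np.int32)
        n=np.zeros((1600,2560),np.uint8) if 0 else None
        cv2.fillConvexPoly(m,h,255,cv2.LINE_AA,4)
    return m/255.
def fit(masks,parts,pose,x0,steps,prior=lambda x:0):
    g={c:cv2.GaussianBlur(m.astype(float),(0,0),1.) for c,m in masks.items()}
    def f(x):
        return sum(((cv2.GaussianBlur(draw(c,parts,pose(x)),(0,0),1.)-g[c])**2).sum()/g[c].sum() for c in g)+prior(x)
    S=np.vstack([x0]+[np.array(x0)+np.eye(len(x0))[i]*s for i,s in enumerate(steps)])
    q=minimize(f,x0,method="Nelder-Mead",options=dict(initial_simplex=S,maxiter=600,xatol=1e-5,fatol=1e-5)); return q.x,q.fun
PH=[box((-.141,-.036,-.008),(.009,.036,0))]
FI=[box((-.042,-.021,-.007),(.042,.021,.007)),box((.042,-.010,-.0025),(.060,.010,.0025))]
def phpose(x): # lens xyz, yaw, tilt
    return x[:3],R.from_euler("ZY",[x[3],-x[4]],degrees=True).as_matrix()
def fipose(x): return np.array([x[0],x[1],.033]),R.from_euler("Z",[x[2]],degrees=True).as_matrix()
E
python3 - <<'E'
from h import *
np.set_printoptions(precision=4,suppress=True)
m=sil("lens"); 
x0=[.693,-.216,.163,-35,20]
for k in (("scene","top"),("top",),("scene",)):
    q=fit({c:m[c] for c in k if c in m},PH,phpose,x0,[.01,.01,.01,8,-5]); print(k,q)
    if len(k)==2: X=q[0]
m2=sil("filter_center")
for k in (("scene","top"),("top",),("scene",)):
    q=fit({c:m2[c] for c in k if c in m2},FI,fipose,[.49,.292,0],[.01,.01,6]); print(k,q)
    if len(k)==2: Y=q[0]
im=[]
for c,(u,v,w,h) in {"top":(180,130,216,130),"scene":(260,110,216,150)}.items():
    a=r.grab_frame(c)[:,:,::-1][v:v+h,u:u+w]; a=cv2.resize(a,None,fx=3,fy=3,interpolation=2)
    for parts,T in((PH,phpose(X)),(FI,fipose(Y))):
        e=cv2.resize(draw(c,parts,T)[v:v+h,u:u+w],None,fx=3,fy=3,interpolation=1)>.5
        cs,_=cv2.findContours(e.astype(np.uint8),0,1); cv2.drawContours(a,cs,-1,(0,0,255),1)
    L=(proj(c,X[:3])[0]-[u,v]+.5)*3; cv2.circle(a,tuple(int(z) for z in L),3,(0,255,0),1); im.append(a)
p=np.vstack(im); p=p[:, :800]; print(p.shape); cv2.imwrite("pics/fit.png",cv2.resize(p,None,fx=.7,fy=.7,interpolation=3))
E
```

```text
lens top 0.84 1336 [332.0, 157.4, 376.6, 217.1]
('scene', 'top') (array([  0.6937,  -0.2171,   0.0996, -34.1792,  13.3957]), np.float64(0.011198619902521053))
('top',) (array([  0.6937,  -0.2171,   0.0996, -34.1792,  13.3957]), np.float64(0.011198619902521053))
('scene',) (array([  0.693,  -0.216,   0.163, -35.   ,  20.   ]), np.float64(0.0))
filter_center scene 0.69 356 [365.2, 124.2, 395.9, 145.6]
filter_center top 0.91 468 [185.5, 217.7, 201.7, 249.6]Traceback (most recent call last):
  File "<stdin>", line 10, in <module>
  File "h.py", line 38, in fit
    q=minimize(f,x0,method="Nelder-Mead",options=dict(initial_simplex=S,maxiter=600,xatol=1e-5,fatol=1e-5)); return q.x,q.fun
    res = _minimize_neldermead(fun, x0, args, callback, bounds=bounds,
                               **options)
    fsim[k] = func(sim[k])
              ~~~~^^^^^^^^
    fx = function(np.copy(x), *(wrapper_args + args))
  File "h.py", line 36, in f
    return sum(((cv2.GaussianBlur(draw(c,parts,pose(x)),(0,0),1.)-g[c])**2).sum()/g[c].sum() for c in g)+prior(x)
           ~~~^^^^^^^^^^^^^^^^^^^^^^^^^^^^^^^^^^^^^^^^^^^^^^^^^^^^^^^^^^^^^^^^^^^^^^^^^^^^^^^^^^^^^^^^^^
  File "h.py", line 36, in <genexpr>
    return sum(((cv2.GaussianBlur(draw(c,parts,pose(x)),(0,0),1.)-g[c])**2).sum()/g[c].sum() for c in g)+prior(x)
                                  ~~~~^^^^^^^^^^^^^^^^^
  File "h.py", line 29, in draw
    p=proj(c,b@u.T+o); h=cv2.convexHull((p*16).astype(np.float32)+8*0).round().astype(np.int32)
  File "h.py", line 7, in proj
    q=p@np.array(C[c]["K"]).T; return q[:,:2]/q[:,2:]
                                      ~~~~~~~^~~~~~~~
ValueError: operands could not be broadcast together with shapes (3,2,3) (3,6,3)
```

```bash
sed -i 's/from_euler("Z",\[x\[2\]\]/from_euler("Z",x[2]/' h.py
cat > f.py <<'E'
from h import *
np.set_printoptions(precision=4,suppress=True)
m=sil("lens")
for t in("lens","stand"):
    if "scene" not in m:
        for s in r.silhouettes(t,"scene"): print(t,s["score"],s["rect"],s["mask"].sum())
man=np.zeros((400,640),np.uint8); cv2.fillConvexPoly(man,np.array([[278.3,211.7],[305.3,209],[315.7,240.7],[284.3,244.7]]).round().astype(int),1)
if "scene" not in m: m["scene"]=man
LD={"scene":(297.9,237.1),"top":(368.5,162.8)}
def pr(x): return .002*sum(((proj(c,x[:3])[0]-LD[c])**2).sum() for c in LD)
x0=[.693,-.216,.163,-35,20]
X=fit(m,PH,phpose,x0,[.01,.01,.01,8,-5],pr); print("phone",X)
q=fit({"scene":man,"top":m["top"]},PH,phpose,x0,[.01,.01,.01,8,-5],pr); print("phone man",q); X=X[0]
print("mid",X[:3]+phpose(X)[1]@[-.066,0,0], "lens uv",proj("scene",X[:3]),proj("top",X[:3]))
m2=sil("filter_center")
for k in (("top",),("scene",),("scene","top")):
    Y=fit({c:m2[c] for c in k if c in m2},FI,fipose,[.49,.292,0],[.01,.01,6]); print(k,Y)
Y=Y[0]
im=[]
for c,(u,v,w,h) in {"top":(180,130,216,130),"scene":(260,110,216,150)}.items():
    a=r.grab_frame(c)[:,:,::-1][v:v+h,u:u+w]; a=cv2.resize(a,None,fx=3,fy=3,interpolation=2)
    for parts,T in((PH,phpose(X)),(FI,fipose(Y))):
        e=cv2.resize(draw(c,parts,T)[v:v+h,u:u+w],None,fx=3,fy=3,interpolation=1)>.5
        cs,_=cv2.findContours(e.astype(np.uint8),0,1); cv2.drawContours(a,cs,-1,(0,0,255),1)
    L=(proj(c,X[:3])[0]-[u,v]+.5)*3; cv2.circle(a,tuple(int(z) for z in L),3,(0,255,0),1); im.append(a)
cv2.imwrite("pics/fit.png",cv2.resize(np.vstack(im),None,fx=.7,fy=.7,interpolation=3))
E
python3 f.py
```

```text
lens scene 0.86 1064 [276.2, 206.2, 317.9, 244.1]
lens top 0.61 1305 [334.5, 156.8, 377.0, 216.5]
phone (array([  0.6874,  -0.2104,   0.1507, -33.6484,  23.1849]), np.float64(0.08778443972170451))
phone man (array([  0.6869,  -0.2106,   0.15  , -33.4519,  23.2781]), np.float64(0.08189985448704133))
mid [ 0.6369 -0.1768  0.1247] lens uv [[298.569 237.796]] [[366.1792 165.7909]]
filter_center scene 0.86 369 [365.2, 124.7, 396.8, 147.6]
filter_center top 0.85 469 [187.0, 216.8, 200.6, 248.2]
('top',) (array([0.4926, 0.2893, 0.244 ]), np.float64(0.03999237989796913))
('scene',) (array([ 0.495 ,  0.2946, -0.9244]), np.float64(0.03880482836888316))
('scene', 'top') (array([0.4933, 0.2917, 0.4909]), np.float64(0.12004824361135924))
```

View pics/fit.png

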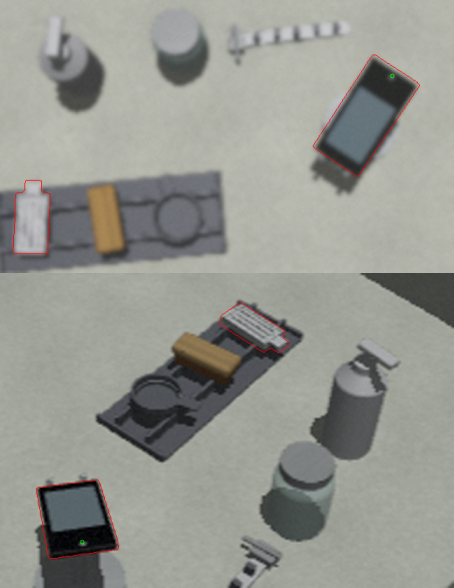

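```bash
cat > g.py <<'E'
from h import *
np.set_printoptions(precision=4,suppress=True)
LD={}; ms={"scene":[],"top":[]}
for c,(u,v) in {"scene":(299,238),"top":(366,166)}.items():
    g=np.mean([cv2.cvtColor(r.grab_frame(c),cv2.COLOR_RGB2GRAY).astype(float) for _ in range(3)],0)
    w=g[v-4:v+5,u-4:u+5]; w=np.clip(w-np.median(w)-10,0,None); yy,xx=np.mgrid[v-4:v+5,u-4:u+5]
    LD[c]=np.array([(w*xx).sum(),(w*yy).sum()])/w.sum()
    s=[r.silhouettes("lens",c) for _ in range(3)]
    ms[c]=np.mean([k[0]["mask"].astype(float) for k in s if k],0)
    print([k[0]["rect"] for k in s if k])
print(LD,tri(LD["scene"],LD["top"]))
def pr(x): return .05*sum(((proj(c,x[:3])[0]-LD[c])**2).sum() for c in LD)
X=fit(ms,PH,phpose,[.687,-.21,.15,-34,20],[.01,.01,.01,5,4],pr); print(X)
for c in ms: print(c,proj(c,X[0][:3]),fit({c:ms[c]},PH,phpose,X[0],[.003,.003,.003,2,3],lambda x:1e4*((x[:3]-X[0][:3])**2).sum()))
print("stand",r.tip_of("stand","top"),r.get_obs()["time"])
E
python3 g.py
```

```text
[[278.5, 207.7, 315.9, 242.8], [278.5, 207.7, 315.9, 242.8], [278.5, 207.7, 315.9, 242.8]]
[[331.9, 156.8, 378.7, 217.2], [331.9, 156.8, 378.7, 217.2], [331.9, 156.8, 378.7, 217.2]]
{'scene': array([299.0471, 239.067 ]), 'top': array([368.1273, 163.1222])} (array([ 0.694 , -0.215 ,  0.1565]), np.float64(0.00052109915863873))
(array([  0.6932,  -0.2144,   0.1558, -33.3356,  22.0959]), np.float64(0.15901937869871924))
scene [[298.9284 238.9287]] (array([  0.693 ,  -0.2141,   0.156 , -34.1959,  22.832 ]), np.float64(0.05022838118568775))
top [[367.8063 163.3659]] (array([  0.693 ,  -0.2143,   0.1558, -32.055 ,   6.9112]), np.float64(0.05836498001023554))
stand [{'xy': [353.5, 188.7], 'score': 0.98}] 2.35
```

>>> {"op": "arm_command", "data": {
  "motion": "0.3 1 -1 0 0 0 0; 0.3 1 -1 0 0 0 0; 0.3 1 -1 0 0 0 0; 0.3 1 -1 0 0 0 0; 0.3 1 -1 0 0 0 0"
}}

```text
time: 2.77
ee_pos: [0.3351, 0.3951, 0.2315]
tool_rot: [180.0, 0.0, 161.1]
wrist_force: [0.6, 1.0, 0.1]
opening: 0.0597
grasp_force: 0.0
```

```bash
sed -i 's/u-4:u+5/u-2:u+3/g; s/v-4:v+5/v-2:v+3/g; s/np.median(w)-10/np.median(w)/; s/"top":(366,166)/"top":(366,167)/' g.py
sed -i 's/^print(LD/for c,(u,v) in {"scene":(299,238),"top":(366,166)}.items(): print(cv2.cvtColor(r.grab_frame(c),cv2.COLOR_RGB2GRAY)[v-5:v+6,u-5:u+6])\nprint(LD/' g.py; python3 g.py
```

```text
[[277.2, 207.5, 314.9, 244.6], [277.2, 207.5, 314.9, 244.6], [277.2, 207.5, 314.9, 244.6]]
[[331.0, 158.3, 377.6, 216.3], [331.0, 158.3, 377.6, 216.3], [331.0, 158.3, 377.6, 216.3]]
[[ 11   5   1   1   1  10   1  11   1   4   6]
 [  6   7  16   4  10   4   0   3   8  13   7]
 [ 10   5  10   1   5   6   5   9  10   0   4]
 [  4   7  10  11  13   7   4   8  10   9   7]
 [ 14   3  11  15  13  17  14  13   8   4   9]
 [  5   8   3  21  63  90  80  47   0  10   7]
 [ 17  10  10  40  85 109  84  29  11  12  17]
 [  5  13  12  12  20  25   8  16  14  23  29]
 [  9  20  21  24  26  34  37  38  31  26  24]
 [ 36  33  31  19  20  11  14  13   6  11  14]
 [ 11  18   9  19  12  13  19  25  31  34  36]]
[[ 58  78 103 132 153 168 180 183 184 185 187]
 [ 46  52  65  89 116 142 165 178 181 185 187]
 [ 44  46  49  56  75 102 131 154 170 178 181]
 [ 43  43  45  50  56  71  88 111 135 156 172]
 [ 42  42  45  53  69  76  73  75  90 116 144]
 [ 44  44  46  58  79  90  80  62  60  80 105]
 [ 45  42  45  57  76  85  72  57  48  53  67]
 [ 43  42  44  47  59  60  56  48  44  45  51]
 [ 42  44  44  43  45  47  46  43  45  43  44]
 [ 41  42  42  45  42  42  44  43  42  41  43]
 [ 41  43  43  46  43  46  41  44  42  45  43]]
{'scene': array([299.0852, 238.5485]), 'top': array([366.2393, 166.025 ])} (array([ 0.6877, -0.2103,  0.1481]), np.float64(0.0015089217209689283))
(array([  0.6875,  -0.2099,   0.1477, -33.2952,  22.4081]), np.float64(0.08799700543763621))
scene [[298.8049 238.5141]] (array([  0.6874,  -0.2096,   0.1479, -34.1114,  22.657 ]), np.float64(0.03288820662931288))
top [[365.8693 165.9788]] (array([  0.6872,  -0.2097,   0.1478, -32.2717,  21.1034]), np.float64(0.034057550661770575))
stand [{'xy': [354.7, 187.3], 'score': 0.65}] 3.5167
```

>>> {"op": "arm_command", "data": {
  "motion": "0.3 1 -0.65 0 0 0 1; 0.3 1 -0.65 0 0 0 1; 0.3 1 -0.65 0 0 0 1; 0.3 0.9 -0.6 0 0 0 0.15; 0.3 0 0 -1 0 0 0"
}}

```text
time: 3.93
ee_pos: [0.4844, 0.3031, 0.1996]
tool_rot: [179.8, 1.1, 179.7]
wrist_force: [1.5, 1.4, 1.5]
opening: 0.0593
grasp_force: 0.0
```

>>> {"op": "arm_command", "data": {
  "motion": "0.3 0 0 -0.5 0 0 0; 0.3 0 0 0 0 0 0"
}}

```text
time: 4.1
ee_pos: [0.4707, 0.3034, 0.1657]
tool_rot: [-179.8, -0.6, 179.9]
wrist_force: [-0.4, -1.4, -0.7]
opening: 0.0601
grasp_force: 0.0
```

>>> {"op": "arm_command", "data": {
  "motion": "0.3 0.5 -0.25 -0.6 0 0 0; 0.3 0 0 0 0 0 0; 0.3 0 0 0 0 0 0"
}}

```text
time: 4.35
ee_pos: [0.4934, 0.2952, 0.1474]
tool_rot: [-180.0, -0.1, 179.9]
wrist_force: [0.1, 0.3, 0.4]
opening: 0.0596
grasp_force: 0.0
```

Now I check the filter against the gripper's position before going down.

```bash
python3 - <<'E'
from h import *
np.set_printoptions(precision=4,suppress=True)
m2=sil("filter_center")
for k in m2: print(k,fit({k:m2[k]},FI,fipose,[.494,.292,0],[.01,.01,6]))
c="scene"; a=r.grab_frame(c)[:,:,::-1][60:190,310:450]; cv2.imwrite("pics/c.png",cv2.resize(a,None,fx=4,fy=4,interpolation=2))
o=r.get_obs(); print(o["ee_pos"],o["tool_rot"],o["joints"])
E
```

```text
filter_center scene 0.67 405 [366.8, 124.1, 395.1, 147.8]
filter_center top 0.88 334 [183.9, 219.0, 202.1, 249.1]
scene (array([ 0.4922,  0.2933, -2.4938]), np.float64(0.02632679287011294))
top (array([0.4915, 0.2886, 1.8465]), np.float64(0.3928868041152648))
[0.4938 0.2961 0.1489] [179.9475   0.131  179.9987] [ 18.9199  13.3897  96.1878   0.0076  70.2815 -71.0814]
```

View pics/c.png

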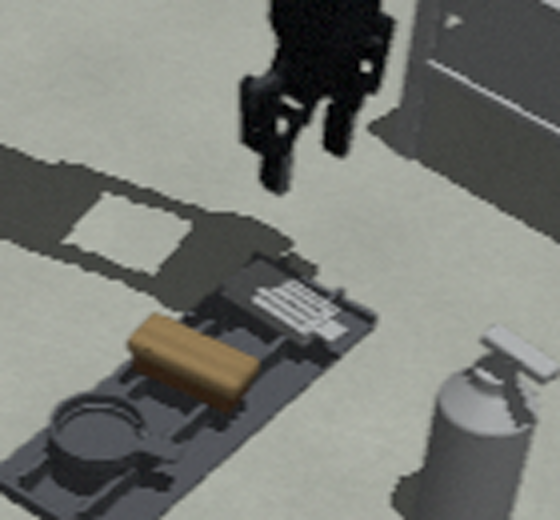

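The open gripper hangs over the filter: fingertips at about (378,107) and (395,97), filter at about (383,137). I go down.

>>> {"op": "arm_command", "data": {
  "motion": "0.3 0 -0.1 -0.8 0 0 0; 0.3 0 0 -0.8 0 0 0; 0.3 0 0 -0.8 0 0 0; 0.3 0 0 -0.5 0 0 0; 0.3 0 0 0 0 0 0"
}}

```text
time: 5.02
ee_pos: [0.4897, 0.2903, 0.0271]
tool_rot: [-179.8, -0.5, 180.0]
wrist_force: [-0.8, 0.3, -0.4]
opening: 0.0598
grasp_force: 0.0
```

>>> {"op": "arm_command", "data": {
  "motion": "0.3 0 0 -0.25 0 0 0; 0.3 0 0 0 0 0 0; 0.3 0 0 0 0 0 0"
}}

```text
time: 5.27
ee_pos: [0.4946, 0.2918, 0.0228]
tool_rot: [180.0, 0.1, 180.0]
wrist_force: [0.6, 0.0, 0.6]
opening: 0.06
grasp_force: 0.0
```

>>> {"op": "arm_command", "data": {
  "motion": "0.3 0 0 -0.15 0 0 0; 0.3 0 0 0 0 0 0; 1 0 0 0 0 0 0; 1 0 0 0 0 0 0; 1 0 0 0 0 0 0"
}}

```text
time: 5.68
ee_pos: [0.4942, 0.2914, 0.016]
tool_rot: [180.0, 0.1, 179.9]
wrist_force: [0.0, -0.2, 4.2]
opening: 0.0412
grasp_force: 61.1
```

>>> {"op": "arm_command", "data": {
  "motion": "1 0 0 0 0 0 0; 1 0 0 0 0 0 0; 1 0 0 0 0 0 0; 1 0 0 0 0 0 0"
}}

```text
time: 6.02
ee_pos: [0.4942, 0.2914, 0.016]
tool_rot: [180.0, 0.1, 179.9]
wrist_force: [-0.6, -0.3, 5.4]
opening: 0.0409
grasp_force: 61.2
```

>>> {"op": "arm_command", "data": {
  "motion": "1 0 0 0.3 0 0 0; 1 0 0 0.7 0 0 0; 1 0 0 0.9 0 0 0; 1 0 0 0.9 0 0 0; 1 0 0 0.9 0 0 0"
}}

```text
time: 6.43
ee_pos: [0.4926, 0.291, 0.1647]
tool_rot: [-180.0, -0.1, 179.9]
wrist_force: [-0.0, -0.0, -1.9]
opening: 0.0414
grasp_force: 60.7
```

>>> {"op": "arm_command", "data": {
  "motion": "1 0 0 0.9 0 0 0; 1 0 0 0.9 0 0 0; 1 0 0 0.6 0 0 0; 1 0 0 0 0 0 0; 1 0 0 0 0 0 0"
}}

```text
time: 6.85
ee_pos: [0.4941, 0.2915, 0.2612]
tool_rot: [179.9, 0.2, 180.0]
wrist_force: [0.2, 0.8, -1.6]
opening: 0.0405
grasp_force: 60.7
```

```bash
python3 - <<'E'
from h import *
np.set_printoptions(precision=4,suppress=True)
o=r.get_obs(); print(o["ee_pos"],o["tool_rot"],o["opening"],o["moment"])
z=o["ee_pos"][2]+.017
m=sil("filter_center")
for k in m: print(k,fit({k:m[k]},FI,lambda x:(np.array([x[0],x[1],z]),R.from_euler("Z",x[2],degrees=True).as_matrix()),[*o["ee_pos"][:2],0],[.01,.01,6]))
im=[]
for c in("scene","top"):
    u,v=proj(c,o["ee_pos"])[0].astype(int); u=max(u,50);v=max(v,40)
    im.append(cv2.resize(r.grab_frame(c)[:,:,::-1][v-40:v+40,u-50:u+50],(400,320),interpolation=2)); print(c,u,v,proj(c,np.array(o["ee_pos"])+[[0,0,.017],[.059,0,.017]]))
cv2.imwrite("pics/d.png",np.hstack(im))
E
```

```text
[0.4941 0.2915 0.2612] [179.9377   0.1782 179.9504] 0.040517355524986115 [-0.013   0.0099 -0.0064]
filter_center scene 0.5 244 [371.4, 58.2, 403.2, 77.4]
filter_center top 0.69 377 [153.2, 209.6, 174.0, 248.6]
scene (array([0.4962, 0.2961, 2.6536]), np.float64(0.769136828329164))
top (array([0.4894, 0.2897, 0.8348]), np.float64(0.936216500664369))
scene 387 71 [[388.1153  66.0889]
 [404.9203  75.2588]]
top 168 231 [[165.8769 231.437 ]
 [167.3147 207.1682]]
```

View pics/d.png

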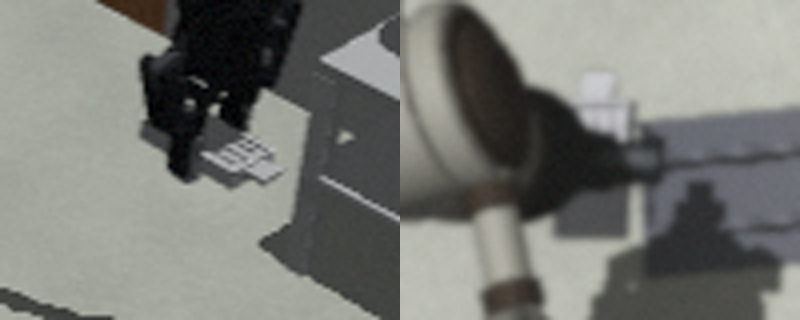

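The filter hangs level and straight in the pads. Its tab end is at (405.7,74.7) in the scene view, against a predicted (404.9,75.3). Next I work out the target.

```bash
cat > t.py <<'E'
from h import *
np.set_printoptions(precision=4,suppress=True)
X=[.6875,-.2100,.148,-33.3,22.3]
o=r.get_obs(); L,U=phpose(X); L=np.array(L)
tcp=L+U@[.001,0,.133-.017]
Rt=U@R.from_euler("xyz",[180,0,180],degrees=True).as_matrix()
Rc=R.from_euler("xyz",o["tool_rot"],degrees=True)
d=tcp-o["ee_pos"]; w=(R.from_matrix(Rt)*Rc.inv()).as_rotvec(degrees=True)
print("t",o["time"],"tcp",tcp,"d units",d/.04,"rot units",w/6,"joints",np.round(o["joints"],1),"op",o["opening"],o["grasp_force"])
fc=np.array(o["ee_pos"])+Rc.as_matrix()@[0,0,-.017]; print("filter in lens frame mm",U.T@(fc-L)*1e3)
E
python3 t.py
```

```text
t 7.15 tcp [ 0.6515 -0.1863  0.2557] d units [  3.9684 -11.9319  -0.0456] rot units [-1.0806 -3.6416 -5.4663] joints [ 18.5   7.8  89.9  -0.   82.4 -71.5] op 0.04109369423051292 60.73128819465637
filter in lens frame mm [-357.0131  311.8042  283.1773]
```

>>> {"op": "arm_command", "data": {
  "motion": "1 0.1 -0.3 0.3 0 0 0; 1 0.2 -0.6 0.4 0 0 -0.3; 1 0.25 -0.8 0.3 0 0 -0.5; 1 0.25 -0.8 0 0 0 -0.5; 1 0.25 -0.8 0 0 0 -0.5"
}}

```text
time: 7.57
ee_pos: [0.5365, 0.1572, 0.3014]
tool_rot: [180.0, 0.2, 169.0]
wrist_force: [0.4, 0.7, -1.3]
opening: 0.0407
grasp_force: 60.8
```

>>> {"op": "arm_command", "data": {
  "motion": "1 0.3 -0.8 0 -0.1 -0.3 -0.5; 1 0.3 -0.8 0 -0.1 -0.3 -0.5; 1 0.3 -0.8 0 -0.1 -0.4 -0.5; 1 0.3 -0.8 0 -0.1 -0.4 -0.5; 1 0.3 -0.8 0 -0.1 -0.4 -0.4"
}}

```text
time: 7.98
ee_pos: [0.5959, -0.0035, 0.3002]
tool_rot: [179.4, 11.3, 154.4]
wrist_force: [0.2, -0.2, -0.4]
opening: 0.0408
grasp_force: 60.7
```

>>> {"op": "arm_command", "data": {
  "motion": "1 0.3 -0.8 0 -0.1 -0.4 -0.4; 1 0.3 -0.8 0 -0.1 -0.4 -0.3; 1 0.3 -0.8 -0.1 -0.1 -0.4 -0.3; 1 0.2 -0.5 0 0 -0.2 -0.1; 1 0 0 0 0 0 0"
}}

```text
time: 8.4
ee_pos: [0.6391, -0.1216, 0.295]
tool_rot: [176.8, 19.3, 147.0]
wrist_force: [-0.4, -0.5, -0.5]
opening: 0.0408
grasp_force: 60.8
```

>>> {"op": "arm_command", "data": {
  "motion": "1 0 0 0 0 0 0; 1 0 0 0 0 0 0"
}}

```text
time: 8.57
ee_pos: [0.6393, -0.1167, 0.2957]
tool_rot: [176.7, 19.3, 147.3]
wrist_force: [-0.1, 0.1, -0.6]
opening: 0.0412
grasp_force: 60.8
```

```bash
python3 t.py
```

```text
t 8.5667 tcp [ 0.6515 -0.1863  0.2557] d units [ 0.3048 -1.7405 -0.9999] rot units [-0.7005 -0.142  -0.2929] joints [-20.6   3.8  91.9  -0.8  64.7 -78.2] op 0.04117803802664433 60.775591135025024
filter in lens frame mm [-27.7163  50.4683 188.3187]
```

>>> {"op": "arm_command", "data": {
  "motion": "1 0.05 -0.45 -0.2 -0.2 -0.05 -0.1; 1 0.1 -0.45 -0.25 -0.2 -0.05 -0.1; 1 0.1 -0.45 -0.25 -0.2 -0.04 -0.1; 1 0.05 -0.4 -0.3 -0.1 0 0; 1 0 0 0 0 0 0"
}}

```text
time: 8.98
ee_pos: [0.6503, -0.1871, 0.2522]
tool_rot: [-179.9, 22.1, 146.7]
wrist_force: [-0.6, 0.6, -2.3]
opening: 0.0409
grasp_force: 60.8
```

>>> {"op": "arm_command", "data": {
  "motion": "1 0 0 0 0 0 0; 1 0 0 0 0 0 0; 1 0 0 0 0 0 0"
}}

```text
time: 9.23
ee_pos: [0.6521, -0.1858, 0.2568]
tool_rot: [180.0, 22.4, 146.7]
wrist_force: [0.0, 0.2, -0.1]
opening: 0.041
grasp_force: 60.8
```

```bash
python3 t.py
```

```text
t 9.2333 tcp [ 0.6515 -0.1863  0.2557] d units [-0.0159 -0.0147 -0.0273] rot units [ 0.0056  0.0207 -0.0066] joints [-24.6   7.9  92.5  -3.9  57.4 -79.9] op 0.04101667647349005 60.75034976005554
filter in lens frame mm [  1.5694   0.8259 133.933 ]
```

```bash
python3 - <<'E'
from h import *
np.set_printoptions(precision=3,suppress=True)
o=r.get_obs(); Q=R.from_euler("xyz",o["tool_rot"],degrees=True).as_matrix()@np.diag([-1,1,-1]); c0=np.array(o["ee_pos"])+Q@[0,0,.017]
pts=np.array([[0,0,0],[.06,0,0],[.042,.021,-.007],[.042,-.021,-.007],[-.042,.021,-.007],[-.042,-.021,-.007]])@Q.T+c0
im=[]
for c in("scene","top"):
    f=r.grab_frame(c)[:,:,::-1]; p=proj(c,pts); u,v=p[0].astype(int); u0,v0=u-50,max(v-45,0)
    a=cv2.resize(f[v0:v0+100,u0:u0+100],(400,400),interpolation=2)
    for k,q in enumerate(p[1:]): cv2.circle(a,tuple(((q-[u0,v0]+.5)*4).round().astype(int)),3,(0,0,255) if k else (0,255,0),1)
    print(c,u0,v0,p[1],r.tip_of("filter_tab",c),r.tip_of("filter_center",c)); im.append(a)
cv2.imwrite("pics/e.png",np.hstack(im)); print(c0,p[0])
E
```

```text
scene 243 138 [297.494 195.737] [{'xy': [299.5, 195.8], 'score': 0.64}] [{'xy': [294.4, 179.5], 'score': 0.94}]
top 310 126 [374.169 151.405] [{'xy': [373.4, 151.0], 'score': 0.52}] [{'xy': [358.3, 173.4], 'score': 0.72}]
[ 0.647 -0.182  0.273] [360.905 171.645]
```

View pics/e.png

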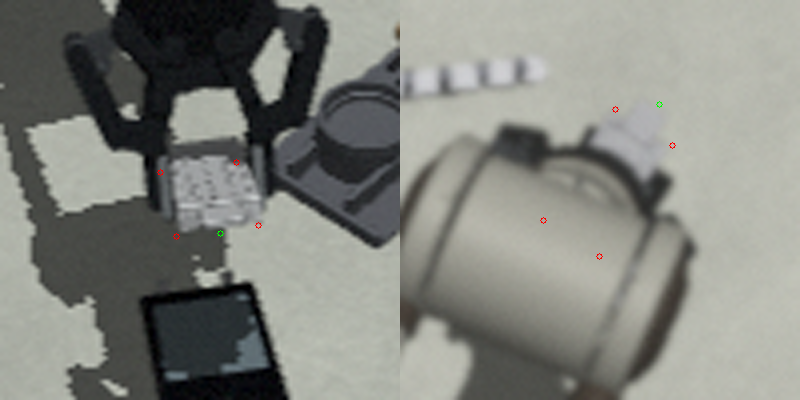

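```bash
python3 - <<'E'
from h import *
o=r.get_obs(); Q=R.from_euler("xyz",o["tool_rot"],degrees=True).as_matrix()@np.diag([-1,1,-1]); c0=np.array(o["ee_pos"])+Q@[0,0,.017]
ed=[(i,j) for i in range(8) for j in range(i) if bin(i^j).count("1")==1]
W={"scene":(278,168,40,36),"top":(350,140,35,32)}; out=[]
for c,(u0,v0,w,h) in W.items():
    f=np.mean([r.grab_frame(c)[:,:,::-1] for _ in range(3)],0).astype(np.uint8); b=cv2.resize(f[v0:v0+h,u0:u0+w],(390,290),interpolation=2); row=[b]
    a=b.copy()
    for k,P in enumerate(FI):
        q=(proj(c,P@Q.T+c0)-[u0,v0]+.5)*[390/w,290/h]
        for i,j in ed: cv2.line(a,tuple(q[i].astype(int)),tuple(q[j].astype(int)),(0,255,0) if k else (0,0,255),1,cv2.LINE_AA)
    row.append(a); out.append(np.hstack(row))
cv2.imwrite("pics/f.png",np.vstack(out))
E
```

```text
(no output)
```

View pics/f.png

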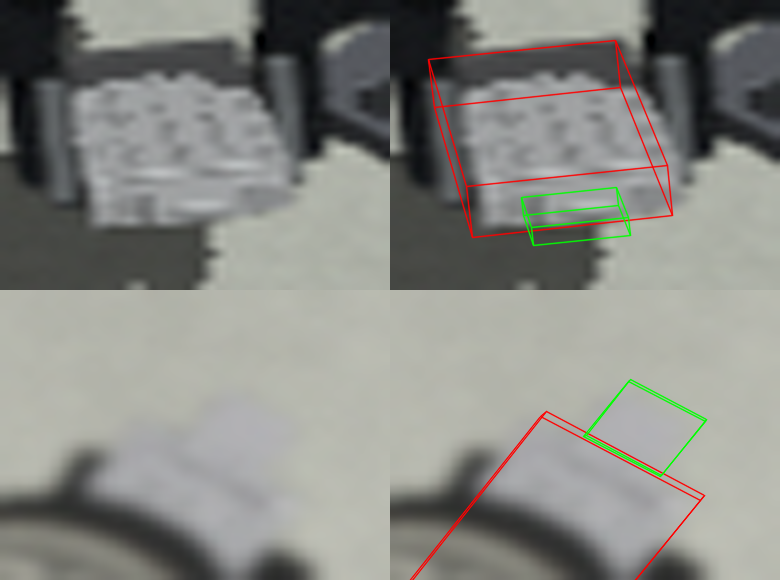

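The picture shows the held filter within about 1–2 px (roughly 3 mm) of the model, aligned with the phone, with the tab towards its top. One small correction, then I let it settle.

>>> {"op": "arm_command", "data": {
  "motion": "1 0 -0.08 -0.04 0 0 0; 1 0 0 0 0 0 0; 1 0 0 0 0 0 0; 1 0 0 0 0 0 0; 1 0 0 0 0 0 0"
}}

```text
time: 10.25
ee_pos: [0.6516, -0.19, 0.2537]
tool_rot: [180.0, 22.3, 146.7]
wrist_force: [0.2, 0.2, -1.4]
opening: 0.0408
grasp_force: 60.7
```

>>> {"op": "arm_command", "data": {
  "motion": "1 0 0 0 0 0 0; 1 0 0 0 0 0 0; 1 0 0 0 0 0 0; 1 0 0 0 0 0 0; 1 0 0 0 0 0 0"
}}

```text
time: 10.67
ee_pos: [0.6516, -0.1899, 0.2537]
tool_rot: [180.0, 22.3, 146.7]
wrist_force: [0.4, -0.4, -0.9]
opening: 0.0411
grasp_force: 60.8
```

```bash
python3 t.py; python3 - <<'E'
from bench import r
print(r.get_obs()["joint_velocities"]); print(r.hand_in())
E
```

```text
t 10.6667 tcp [ 0.6515 -0.1863  0.2557] d units [-0.0019  0.0893  0.0503] rot units [0.0018 0.0036 0.0052] joints [-25.    8.2  92.6  -3.8  57.2 -80.2] op 0.041137959953734315 60.75060725212097
filter in lens frame mm [  2.1023  -2.9426 130.3693]
[ 0.04230364 -0.12206906  0.03082274 -0.04912497 -0.00018487  0.03265036]
the job is handed in; nothing more can be done
None
```

I handed the job in at 10.7 s: the gripper holds the filter still about 13 cm in front of the phone's camera, centred to within about 3 mm by my estimate, mesh side square to the phone and tab towards its top end. No result came back.

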